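# Turn the coaster over and clamp it by four clicks

### The job

Turn the hinged wooden leaf over like a page, so that it lies flat on the bed with the coaster's coloured rings facing up. Then draw the red-knobbed ratchet lever round from its rest by exactly four clicks, never into a fifth, and finish while still holding it with the gripper's fingers at the fourth click (it springs back if let go). Leave the phone, the thread spool and the jar where they are.

Things in the scene. Friction and masses are not known exactly. Their poses are not given: they have to be found in the camera images.
- press: coaster holder, screwed to the table: white base plate 210 x 210 x 12 mm with wooden bed, hinged leaf, toothed wheel and lever. Origin on the table top, below the middle of the leaf's hinge; z up. Its y axis points from the rubber rest posts (where the leaf starts) across the hinge to the bed, its x axis along the hinge to the toothed wheel. Yaw within 20 degrees of the world axes.
- leaf_hinge (a point): middle of the leaf's hinge axis, 42 mm above the table; the axis runs along the holder's x. Fixed. The leaf is a dark wooden plate, 90 mm along the hinge, 10 mm thick, about 0.18 kg, its edge 82 mm from the hinge.
- leaf (a joint): leaf angle (rad): 0 on the rubber posts, on the holder's -y side, plain wooden back of the coaster up; pi/2 upright; pi flat on the bed on the +y side, coloured rings up (stops at both ends). Starts between 0 and 0.35. The hinge is stiff: the leaf stays where it is left, and takes about 1 to 3 N at the bar to move.
- bar (a point): centre of the leaf's round yellow handle bar, 10 mm diameter, parallel to the hinge and 122 mm from it; 55 mm of it are free between two steel stalks, and a 35 mm gap lies between it and the leaf's edge. It turns in a light grip, so a gripper pointing down can carry it in a half circle about the hinge. With the leaf flat (either side) it is 42 mm above the bare table.
- lever_axis (a point): a point on the upright axis of the ratchet lever, 66 mm above the table. Fixed. The lever turns a wheel of 40 teeth and moves an orange jaw against the leaf's edge.
- knob (a point): centre of the red upright cylinder at the lever's end: 20 mm diameter, from 36 to 90 mm above the table (this point at 66 mm), free to spin on its pin, 110 mm from the lever's axis, moving on a level circle about it. The aluminium lever bar lies below it, 24 to 34 mm above the table.
- lever (a joint): ratchet lever angle (rad): 0 at rest, growing clockwise from above (knob moves towards the robot). A click every 9 degrees (0.157 rad, 17 mm at the knob); the fourth seat is at 0.628. At the knob the resistance climbs to about 7 N, then drops to 1 or 2 N as a tooth passes, half-way between seats: that is one click. A spring returns the lever if let go. Stop at 1.1.
- phone: bystander: black phone lying flat, 155 x 75 x 9 mm, beside the rest posts' side of the holder; origin at the centre of its underside.
- spool: bystander: blue thread spool standing upright, 32 mm diameter, 40 mm high, beyond the bed's side; origin at the centre of its underside.
- jar: bystander: jar with a brass lid, 56 mm diameter, 70 mm high, on the far side; origin at the centre of its underside.

How it is judged:
By the outcome, as a careful person would: the job done as asked, in the order asked, and still so for the second after the job is handed in, while the arm keeps its last pose, push and grip.
It also fails if it takes over 70 s, if anything falls off the work surface, if the arm or the gripper's body presses on something with over 40 N, if the wrist force passes 120 N, or if a joint passes its speed limit or range.

### The arm

A 6-joint arm with a two-finger parallel gripper is mounted at the origin on the work surface. World frame = base frame: x ahead of the robot, y to its left, z up, the work surface at z = 0. Lengths are in mm, angles in rad, forces in N, time in s.
With the tool pointing down it reaches from about 275 to 750 mm from the base axis. Payload 10.2 kg.
Tool frame: the origin (TCP) lies between the finger pads; the fingertips stand 17 mm ahead of it and the grasp point (between the pads) lies 2 mm behind it; z points along the fingers, y is the line along which they close (so a half turn about z gives the same grasp; the last joint's range is limited). The gripper opens to 85 mm and grips with 20 to 120 N. Pads are 22 mm wide; open, the fingers measure 114 mm over their backs; the gripper's body (76 mm by 85 mm) begins 54 mm behind the grasp point. The pads swing forward as they close: fully open they stand 13 mm farther back than shut.
Start: joints at [0.912, 0.313, 1.498, -0, 1.331, -0.223], TCP at [221.634, 475.93, 248.294] pointing down, gripper open.
Joint ranges: [-2.94, 2.94], [-0.97, 2.17], [0.19, 2.56], [-1.23, 4.37], [0.02, 3.11], [-2.88, 2.88]. Speed limits (rad/s): [2.39, 2.39, 3.01, 3.14, 3.14, 3.14].

### API

Orientations are given as a unit quaternion [w, x, y, z].
In Python, from rig import * gives the robot as it stands.
- The arm moves only by the tool step_arm, never from a script. Its argument "commands" is text: rows parted by semicolons, each of 7 numbers parted by spaces: the opening, from 0 (shut) to 1 (fully open), then the shift along the tool's x, y, z in cm, then the turn, a rotation vector about the tool's x, y, z in rad. In form: hand x y z rx ry rz; .... A call has 1 to 20 rows; each row is the pose to reach, as a shift and turn from the pose commanded when the call began, along the tool's axes at that moment; what a row does not reach only later rows make up. A row lasts 1/12 s, in which the tool goes at most 41.7 mm and 7.16 degrees, less where a joint would pass 70% of its speed; a pose out of reach is approached as far as the arm can. A call with a gripper value outside its range is refused whole. The fingers move at their own pace and stop on an object; "newtons" is the grip in N (left out, the last holds). Time passes only in rows, so rows that repeat a pose let the fingers close. It gives the time, the measured TCP pose, the force, the opening and the grip force at its end, in the units of the state.
- sense(): the state, without advancing time (a new reading comes with each control period).
- capture(name): name is "scene" or "top"; returns the picture (480x640x3 uint8, red, green, blue); there is no depth.
- camera_model(name): a dict with "mtx" (3x3 intrinsics, pixels), "eye" and "rotation" of the camera in the world. Camera axes: x right, y down, z forward; pixel columns grow to the right and rows downward; lengths in mm; the calibration is good to about 2 mm. A picture is of the moment at which its call begins. camera_model takes no time and is no camera call.
- finish_job(): hands the job in; it is judged then, once.
Trained networks look in the newest picture that a camera, given by its name, has taken for a name from the list of things; names that differ only in an ending like _2 or _b are one class to them, and where a whole thing is asked for, a point or a joint stands for the part that bears it (a point fixed in the world has none). Each returns a list of dicts, best first, with "score" (0 to 1); they miss things now and then, are a little off and sometimes report something else, mostly with a low value. They report only what shows in the picture. A call takes as long as a camera call.
- search_frame(camera, label): "rect" ([centre column, centre row, width, height] in pixels, round what is visible of it).
- trace(camera, label): "mask" (480x640 bool, what is visible of it) and "rect" ([centre column, centre row, width, height] in pixels, round what is visible of it).
- spot_point(camera, label): "xy" ([column, row] in pixels: a listed point, or the origin of a listed thing).
The state is a dict: "time_s": time; "joints": joint angles; "dq": joint speeds; "tau": joint torques, N m; "eef_pos": TCP position; "ee_rot": TCP orientation; "force": force on the tool from outside, world axes, zero at the start; "wrist_torque": the same for the moment, N m; "grip_width": opening from 0.0 (shut) to 1.0 (fully open); "grip_force": force on a finger pad.
Only numpy, scipy, OpenCV 4.12 (cv2) and the standard library are available. Lean on these libraries where they do the work, as an engineer would, in place of code of your own. Each camera call takes 0.05 s, during which the arm holds its last target. There are 200 camera calls.

## Working session

There is one attempt and no reset: what is moved stays moved. The work goes in short steps, Python scripts to look and compute and a tool call to move; the robot and the scene stay as the last step left them, time stands still between calls to the robot, and variables do not carry over. Pictures are saved under pics/ and viewed, at most 10 in all, crops included, and the job is handed in when it is done.

Besides the shell and the picture viewer there is one more tool, called after "Request:" as a command line: name --argument value ..., lists and objects as JSON in quotes. step_arm: Moves the arm, as the interface text tells. Its arguments: {"type":"object","properties":{"commands":{"type":"string"},"newtons":{"type":"number"}},"required":["commands"]}

```bash
mkdir -p pics; cat > h.py <<'E'
from rig import *
import numpy as np, cv2
def ray(cam,px):
    m=camera_model(cam); K=np.array(m["mtx"]); R=np.array(m["rotation"]); e=np.array(m["eye"],float)
    d=np.linalg.inv(K)@np.array([px[0],px[1],1.]); return e,R@d
def atz(cam,px,z):
    e,d=ray(cam,px); return e+d*(z-e[2])/d[2]
def proj(cam,P):
    m=camera_model(cam); K=np.array(m["mtx"]); R=np.array(m["rotation"]); e=np.array(m["eye"],float)
    c=R.T@(np.array(P,float)-e); p=K@c; return p[:2]/p[2]
def tri(pa,pb):
    e1,d1=ray("scene",pa); e2,d2=ray("top",pb)
    d1=d1/np.linalg.norm(d1); d2=d2/np.linalg.norm(d2)
    s=np.linalg.lstsq(np.c_[d1,-d2],e2-e1,rcond=None)[0]
    a=e1+s[0]*d1; b=e2+s[1]*d2; return (a+b)/2,np.linalg.norm(a-b)
E
python3 - <<'E'
from h import *
np.set_printoptions(precision=1,suppress=True)
for c in ("scene","top"):
    im=capture(c); cv2.imwrite(f"pics/{c}0.png",im[:,:,::-1]); print(c,np.array(camera_model(c)["eye"]),np.array(camera_model(c)["rotation"]).round(2).tolist())
D={}
for n in ("leaf_hinge","bar","lever_axis","knob","press","phone","spool","jar"):
    for c in ("scene","top"):
        r=spot_point(c,n)
        if r: D[n,c]=r[0]["xy"]; print(n,c,np.array(r[0]["xy"]),round(r[0]["score"],2), [ (np.array(q["xy"]).round(),round(q["score"],2)) for q in r[1:3]])
    if (n,"scene") in D and (n,"top") in D: print("  tri",*tri(D[n,"scene"],D[n,"top"]))
print(sense())
E
```

```text
scene [1151.7  301.5  821.1] [-0.19, 0.53, 0.78, -0.28]
top [444.8  37.1 833.1] [-0.06, 0.71, -0.7, 0.05]
leaf_hinge scene [331.7 208.7] 0.85 [(array([339., 235.]), 0.34)]
leaf_hinge top [317.9 296.4] 0.75 []Traceback (most recent call last):
  File "<stdin>", line 10, in <module>
  File "h.py", line 12, in tri
    e1,d1=ray("scene",pa); e2,d2=ray("top",pb)
          ~~~^^^^^^^^^^^^
  File "h.py", line 5, in ray
    d=np.linalg.inv(K)@np.array([px[0],px[1],1.]); return e,R@d
                                                            ~^~
ValueError: matmul: Input operand 1 has a mismatch in its core dimension 0, with gufunc signature (n?,k),(k,m?)->(n?,m?) (size 3 is different from 4)
```

```bash
sed -i 's/R=np.array(m\["rotation"\])/R=Rm(m["rotation"])/' h.py; cat >> h.py <<'E'
from scipy.spatial.transform import Rotation as Ro
def Rm(q): return Ro.from_quat([q[1],q[2],q[3],q[0]]).as_matrix()
E
python3 - <<'E'
from h import *
np.set_printoptions(precision=1,suppress=True)
print(Rm(camera_model("scene")["rotation"]),Rm(camera_model("top")["rotation"]))
D={}
H=dict(leaf_hinge=42,lever_axis=66,knob=66,bar=55)
for n in ("leaf_hinge","bar","lever_axis","knob","press","phone","spool","jar"):
    for c in ("scene","top"):
        r=spot_point(c,n)
        if r: D[n,c]=r[0]["xy"]; print(n,c,np.array(r[0]["xy"]),round(r[0]["score"],2), atz(c,r[0]["xy"],H.get(n,0)),[ (np.array(q["xy"]).round(),round(q["score"],2)) for q in r[1:3]])
    if (n,"scene") in D and (n,"top") in D: print("  tri",*tri(D[n,"scene"],D[n,"top"]))
s=sense(); print({k:np.round(v,3) for k,v in s.items()})
print(Rm(s["ee_rot"]).round(3))
E
```

```text
[[-0.4  0.7 -0.6]
 [ 0.9  0.3 -0.2]
 [-0.  -0.6 -0.8]] [[ 0.  -1.   0.2]
 [-1.  -0.   0. ]
 [-0.  -0.2 -1. ]]
leaf_hinge scene [331.7 208.7] 0.85 [478.4  51.6  42. ] [(array([339., 235.]), 0.34)]
leaf_hinge top [317.9 296.4] 0.75 [469.2  39.8  42. ] []
  tri [468.2  43.6  28.7] 8.043647979700086
bar scene [269.2 187.1] 0.65 [479.9 -84.8  55. ] []
bar top [386.1 279.2] 0.77 [501.7 -80.6  55. ] []
  tri [499.4 -75.6  76.9] 3.6099648780234452
lever_axis scene [339.2 235.1] 0.91 [556.4  96.1  66. ] []
lever_axis top [289.1 247.4] 0.81 [553.4  92.5  66. ] []
  tri [553.6  93.9  61.9] 2.3696172989320043
knob scene [279.3 251.8] 0.88 [632.9   8.6  66. ] []
knob top [378.9 284.6] 0.64 [491.2 -66.3  66. ] [(array([316., 298.]), 0.62), (array([336., 207.]), 0.56)]
  tri [ 499.1  -81.1 -132.8] 25.24010538978024
press scene [330.1 220.5] 0.76 [474.3  46.9   0. ] []
press top [315.6 294.4] 0.71 [474.1  44.3   0. ] []
  tri [473.8  45.5  -1.1] 2.386501449630818
phone scene [213.4 223.3] 0.91 [ 569.1 -175.2    0. ] [(array([436., 222.]), 0.68)]
phone top [433.8 254.9] 0.95 [ 554.2 -180.3    0. ] []
[... 163 characters left out ...]
02.3 260.   -2.2] 4.538078595867979
jar scene [381.1 315.3] 0.83 [652.8 213.6   0. ] [(array([337., 235.]), 0.35)]
jar top [230.7 201.9] 0.61 [650.1 214.3   0. ] [(array([289., 249.]), 0.25)]
  tri [650.9 214.1  -2.5] 1.611473663411411
{'time_s': np.float64(1.0), 'joints': array([ 0.9,  0.3,  1.5,  0. ,  1.3, -0.2]), 'dq': array([-0.,  0.,  0., -0., -0., -0.]), 'tau': array([ -0. , -41.2, -26. ,  -0. ,   0. ,   0. ]), 'eef_pos': array([221.6, 475.9, 248.3]), 'ee_rot': array([-0. ,  0.2,  1. , -0. ]), 'force': array([-0. , -1.2,  0.2]), 'wrist_torque': array([-0., -0.,  0.]), 'grip_force': np.float64(0.0), 'grip_width': np.float64(1.004)}
[[-0.9  0.4 -0. ]
 [ 0.4  0.9 -0. ]
 [ 0.  -0.  -1. ]]
```

View pics/scene0.png

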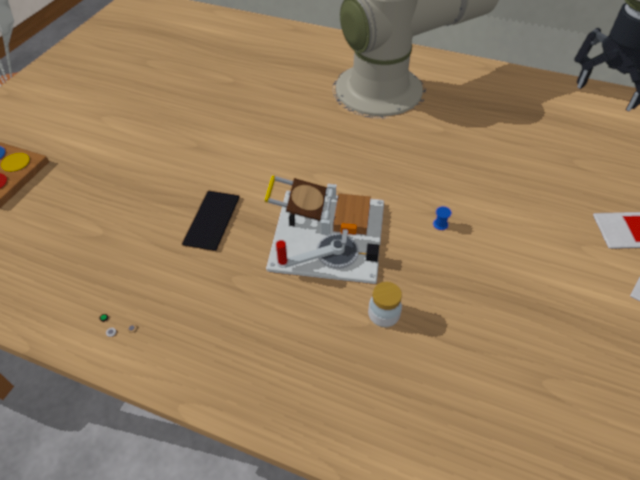

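View pics/top0.png

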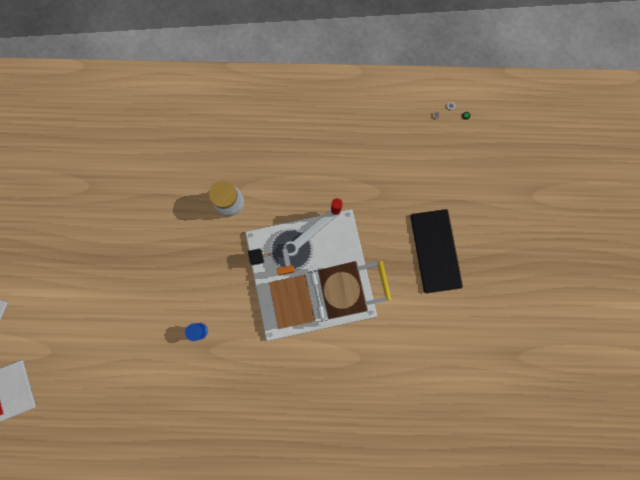

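```bash
python3 - <<'E'
from h import *
from scipy.optimize import least_squares
np.set_printoptions(precision=1,suppress=True)
ends={}
for c in ("scene","top"):
    im=cv2.imread(f"pics/{c}0.png"); hsv=cv2.cvtColor(im,cv2.COLOR_BGR2HSV)
    for n,lo,hi,box in (("bar",(22,150,120),(35,255,255),(250,160,300,220) if c=="scene" else (365,250,400,310)),("red",(0,170,80),(8,255,255),(265,230,300,275) if c=="scene" else (320,190,350,222))):
        m=cv2.inRange(hsv,lo,hi); k=np.zeros_like(m); x0,y0,x1,y1=box; k[y0:y1,x0:x1]=m[y0:y1,x0:x1]
        if n=="red": k|=0
        ys,xs=np.nonzero(k); r=cv2.minAreaRect(np.c_[xs,ys].astype(np.float32))
        P=np.c_[xs,ys].astype(float); ctr=P.mean(0); u=np.linalg.svd(P-ctr,full_matrices=False)[2][0]; t=(P-ctr)@u
        e=[ctr+u*(t.min()-.3),ctr+u*(t.max()+.3)]; ends[n,c]=(ctr,e); print(n,c,len(xs),ctr,e,r[1])
print("bar ctr",tri(ends["bar","scene"][0],ends["bar","top"][0]))
# knob: cylinder z 36..90 -> centre z 63
k0=tri(ends["red","scene"][0],ends["red","top"][0]); print("knob",k0)
for c in ("scene","top"): print(c,"knob ends z90/z36",[[atz(c,e,z)[:2] for z in (90,63,36)] for e in ends["red",c][1]])
def sortend(c):
    e=ends["bar",c][1]; return e if e[0][1]<e[1][1] else e[::-1]   # by row
S=sortend("scene");T=sortend("top")
A=tri(S[1],T[0]);B=tri(S[0],T[1]); print("far,near ends",A,B,np.linalg.norm(A[0]-B[0]))
hs=[(331.7,208.7),(317.9,296.4)];ps=[(330.1,220.5),(315.6,294.4)]
print(atz("top",ps[1],0),atz("scene",ps[0],0))
def f(p):
    ox,oy,yaw,a,L=p; ex=np.array([np.cos(yaw),np.sin(yaw),0]); ey=np.array([-ex[1],ex[0],0]); h=np.array([ox,oy,42])
    b=h+122*(-np.cos(a)*ey+np.sin(a)*np.array([0,0,1]))
    r=[]
    for c,E,k in (("scene",(S[1],S[0]),0),("top",(T[0],T[1]),1)):
        r+=list((proj(c,b+ex*L)-E[0])); r+=list((proj(c,b-ex*L)-E[1]))
        r+=list((proj(c,h)-hs[k])*.15); r+=list((proj(c,[ox,oy,0])-ps[k])*.3)
    return np.array(r)
s=least_squares(f,[474,45,.2,.2,30],loss="soft_l1"); print(s.x.round(3),f(s.x))
ox,oy,yaw,a,L=s.x
ex=np.array([np.cos(yaw),np.sin(yaw)]);ey=np.array([-ex[1],ex[0]])
print("bar",np.array([ox,oy])-122*np.cos(a)*ey,42+122*np.sin(a))
im=cv2.imread("pics/top0.png")[180:350,230:410]; a1=cv2.resize(im,None,fx=4,fy=3.5,interpolation=cv2.INTER_CUBIC) 
im2=cv2.imread("pics/scene0.png")[165:290,255:395]
a2=cv2.resize(im2,(400,357),interpolation=cv2.INTER_CUBIC);a1=cv2.resize(im,(400,378),interpolation=cv2.INTER_CUBIC)
o=np.zeros((378,800,3),np.uint8);o[:,:400]=a1;o[:357,400:]=a2;cv2.imwrite("pics/crop0.png",o)
E
```

```text
bar scene 128 [269.3 187.9] [array([273.3, 174.8]), array([265.3, 201.4])] (4.884914875030518, 27.202266693115234)
red scene 168 [281.2 251.9] [array([279.9, 240.6]), array([282.5, 263.5])] (22.43351936340332, 7.653101921081543)
bar top 182 [384.5 280.2] [array([379.8, 260.5]), array([389.1, 299.8])] (39.73832321166992, 5.267904758453369)
red top 108 [336.7 204.5] [array([335.7, 197.7]), array([338. , 213.2])] (15.0, 9.0)
bar ctr (array([498.3, -74.6,  73.6]), np.float64(0.8931770430782546))
knob (array([632.5,  10.8,  66.2]), np.float64(2.7085939597764637))
scene knob ends z90/z36 [[array([625.8,   8.4]), array([606.4,  -2.5]), array([587. , -13.3])], [array([670.7,  33.7]), array([652.9,  23.8]), array([635.1,  14. ])]]
top knob ends z90/z36 [[array([639.2,  12.3]), array([646.3,  11.4]), array([653.4,  10.5])], [array([611.8,   7.9]), array([617.9,   6.8]), array([623.9,   5.7])]]
far,near ends (array([532.8, -67. ,  71.4]), np.float64(0.49127045541589975)) (array([464.8, -81.5,  77.4]), np.float64(1.50914998979524)) 69.82441404670662
[474.1  44.3   0. ] [474.3  46.9   0. ]
[473.   40.7   0.2   0.3  35.4] [-0.1 -0.7 -0.3  0.9 -0.6 -0.5 -0.8 -0.4 -0.2 -0.4 -0.5  0.6 -0.1 -0.3
  0.6  0.2]
bar [498.7 -74.2] 74.0872780838344
```

View pics/crop0.png

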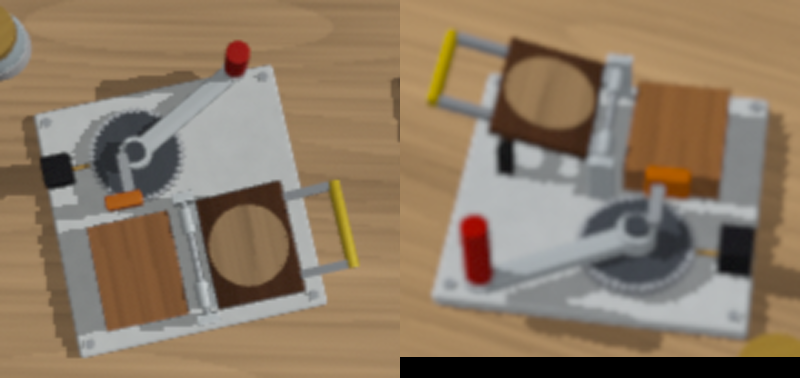

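```bash
cat >> h.py <<'E'
def shift(p,yang):
    """tool-axes shift (cm) and rotvec to TCP p, pointing down, tool y at world angle yang (mod pi, nearest)"""
    s=sense(); R=Rm(s["ee_rot"]); cur=np.arctan2(R[1,1],R[0,1])
    d=(yang-cur+np.pi/2)%np.pi-np.pi/2; y=cur+d
    T=np.c_[[np.sin(y),-np.cos(y),0],[np.cos(y),np.sin(y),0],[0,0,-1]]
    T[:,0]=np.cross(T[:,1],T[:,2])
    return (R.T@(np.array(p)-s["eef_pos"])/10).round(2).tolist(), Ro.from_matrix(R.T@T).as_rotvec().round(3).tolist()
HX,HY,YAW=473.0,40.7,0.2196
E
python3 - <<'E'
from h import *
print(shift([498.7,-74.2,180],YAW+np.pi/2), sense()["ee_rot"],sense()["eef_pos"])
E
```

```text
([-48.34, -38.17, 6.83], [-0.0, -0.0, -0.655]) [-1.18637088e-05  2.16175996e-01  9.76354412e-01 -1.71560096e-05] [221.62277679 475.92383135 248.28404954]
```

Request:
step_arm --commands "0.4 -16 -12.7 0 0 0 -0.22;0.4 -32 -25.4 0 0 0 -0.44;0.4 -48.3 -38.2 0 0 0 -0.655;0.4 -48.3 -38.2 3 0 0 -0.655;0.4 -48.3 -38.2 5 0 0 -0.655;0.4 -48.3 -38.2 6.8 0 0 -0.655;0.4 -48.3 -38.2 6.8 0 0 -0.655;0.4 -48.3 -38.2 6.8 0 0 -0.655;0.4 -48.3 -38.2 6.8 0 0 -0.655;0.4 -48.3 -38.2 6.8 0 0 -0.655;0.4 -48.3 -38.2 6.8 0 0 -0.655;0.4 -48.3 -38.2 6.8 0 0 -0.655;0.4 -48.3 -38.2 6.8 0 0 -0.655;0.4 -48.3 -38.2 6.8 0 0 -0.655;0.4 -48.3 -38.2 6.8 0 0 -0.655;0.4 -48.3 -38.2 6.8 0 0 -0.655;0.4 -48.3 -38.2 6.8 0 0 -0.655;0.4 -48.3 -38.2 6.8 0 0 -0.655;0.4 -48.3 -38.2 6.8 0 0 -0.655" --newtons 25

```text
time_s: 2.58
eef_pos: [498.0, -73.8, 180.3]
ee_rot: [-0.0, -0.109, 0.994, 0.0]
force: [-0.8, 0.6, -0.1]
grip_width: 0.398
grip_force: 0.0
```

```bash
python3 - <<'E'
from h import *
print(shift([498.7,-74.2,72],YAW+np.pi/2), sense()["eef_pos"], sense()["grip_width"],sense()["time_s"])
E
```

```text
([-0.07, -0.06, 10.83], [0.0, -0.0, -0.0]) [497.95086713 -73.76274381 180.2826817 ] 0.39840074479966375 2.5833
```

Request:
step_arm --commands "0.4 0 0 3 0 0 0;0.4 0 0 6 0 0 0;0.4 0 0 8 0 0 0;0.4 0 0 9.5 0 0 0;0.4 0 0 10.8 0 0 0;0.4 0 0 10.8 0 0 0;0.4 0 0 10.8 0 0 0"

```text
time_s: 3.17
eef_pos: [498.0, -73.3, 72.7]
ee_rot: [-0.0, -0.11, 0.994, 0.0]
force: [0.9, -0.0, 0.4]
grip_width: 0.401
grip_force: 0.0
```

Request:
step_arm --commands "0 0 0 0 0 0 0;0 0 0 0 0 0 0;0 0 0 0 0 0 0;0 0 0 0 0 0 0;0 0 0 0 0 0 0;0 0 0 0 0 0 0" --newtons 25

```text
time_s: 3.67
eef_pos: [498.6, -74.1, 72.6]
ee_rot: [0.001, -0.109, 0.994, -0.0]
force: [4.0, 5.1, -0.0]
grip_width: 0.103
grip_force: 24.5
```

```bash
python3 - <<'E'
from h import *
a=capture("scene")[130:280,210:390]; b=capture("top")[180:350,230:430]
cv2.imwrite("pics/g1.png",np.hstack([cv2.resize(a,(400,333)),cv2.resize(b,(400,333))])[:,:,::-1])
E
```

```text
(no output)
```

View pics/g1.png

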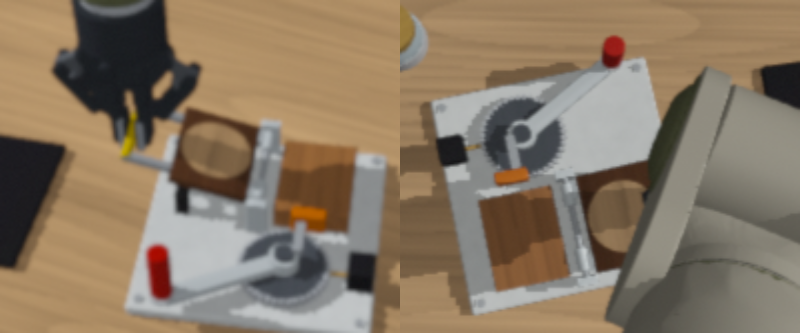

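```bash
python3 - <<'E'
import numpy as np
a0=.266
for a in np.linspace(a0,np.pi,31): print(round(a,2),round(12.2*(np.cos(a0)-np.cos(a)),1),round(-12.2*(np.sin(a)-np.sin(a0)),1))
E
```

```text
0.27 0.0 -0.0
0.36 0.4 -1.1
0.46 0.8 -2.2
0.55 1.4 -3.2
0.65 2.1 -4.2
0.75 2.8 -5.1
0.84 3.6 -5.9
0.94 4.5 -6.6
1.03 5.5 -7.3
1.13 6.6 -7.8
1.22 7.6 -8.3
1.32 8.7 -8.6
1.42 9.9 -8.8
1.51 11.1 -9.0
1.61 12.2 -9.0
1.7 13.4 -8.9
1.8 14.5 -8.7
1.9 15.7 -8.4
1.99 16.8 -7.9
2.09 17.8 -7.4
2.18 18.8 -6.8
2.28 19.7 -6.1
2.37 20.6 -5.3
2.47 21.3 -4.4
2.57 22.0 -3.4
2.66 22.6 -2.4
2.76 23.1 -1.4
2.85 23.5 -0.3
2.95 23.7 0.9
3.05 23.9 2.0
3.14 24.0 3.2
```

Request:
step_arm --commands "0 0 0.4 -1.1 0 0 0;0 0 0.8 -2.2 0 0 0;0 0 1.4 -3.2 0 0 0;0 0 2.1 -4.2 0 0 0;0 0 2.8 -5.1 0 0 0;0 0 3.6 -5.9 0 0 0"

```text
time_s: 4.27
eef_pos: [490.7, -40.3, 133.1]
ee_rot: [0.001, -0.11, 0.994, -0.002]
force: [-1.0, -10.2, 4.5]
grip_width: 0.105
grip_force: 24.5
```

Request:
step_arm --commands "0 0 0.9 -0.7 0 0 0;0 0 1.9 -1.4 0 0 0;0 0 3.0 -1.9 0 0 0;0 0 4.0 -2.4 0 0 0;0 0 5.1 -2.7 0 0 0;0 0 6.3 -2.9 0 0 0;0 0 7.5 -3.1 0 0 0;0 0 8.6 -3.1 0 0 0"

```text
time_s: 4.93
eef_pos: [470.8, 44.8, 163.9]
ee_rot: [-0.0, -0.11, 0.994, -0.001]
force: [-6.6, -4.2, 5.2]
grip_width: 0.106
grip_force: 25.5
```

```bash
python3 - <<'E'
from h import *
s=sense(); ey=np.array([-np.sin(YAW),np.cos(YAW)]); print(s["eef_pos"],(np.array(s["eef_pos"][:2])-[HX,HY])@ey,s["force"])
a=capture("scene")[100:280,210:390]; b=capture("top")[180:350,230:430]
cv2.imwrite("pics/g2.png",np.hstack([cv2.resize(a,(400,400)),cv2.resize(b,(400,400))])[:,:,::-1])
E
```

```text
[470.84675623  44.75100091 163.85724073] 4.422775762562803 [-6.59239697 -4.19260137  5.1839725 ]
```

View pics/g2.png

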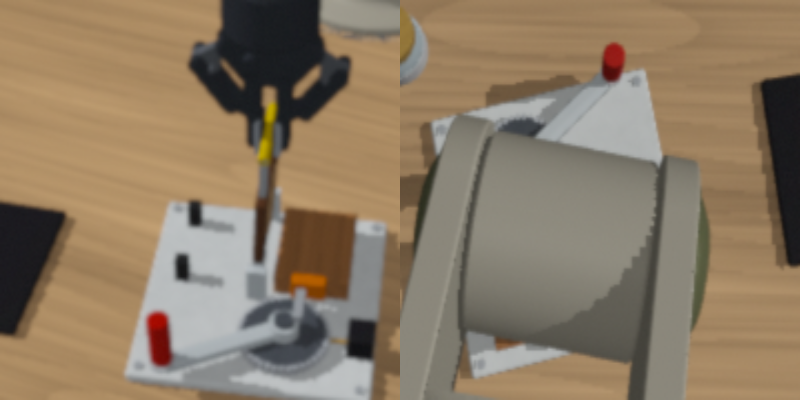

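Request:
step_arm --commands "0 0 1.2 0.1 0 0 0;0 0 2.3 0.3 0 0 0;0 0 3.5 0.6 0 0 0;0 0 4.6 1.1 0 0 0;0 0 5.6 1.6 0 0 0;0 0 6.6 2.2 0 0 0;0 0 7.5 2.9 0 0 0;0 0 8.4 3.7 0 0 0;0 0 9.1 4.6 0 0 0;0 0 9.8 5.6 0 0 0"

```text
time_s: 5.87
eef_pos: [448.7, 140.9, 106.3]
ee_rot: [-0.002, -0.11, 0.994, -0.0]
force: [-5.2, -2.1, 2.3]
grip_width: 0.101
grip_force: 26.5
```

Request:
step_arm --commands "0 0 0.6 1.0 0 0 0;0 0 1.1 2.0 0 0 0;0 0 1.5 3.1 0 0 0;0 0 1.7 4.3 0 0 0;0 0 1.9 5.4 0 0 0;0 0 2.0 6.4 0 0 0;0 0 2.0 6.5 0 0 0;0 0 2.0 6.5 0 0 0;0 0 2.0 6.5 0 0 0"

```text
time_s: 6.62
eef_pos: [444.7, 159.9, 41.2]
ee_rot: [-0.002, -0.109, 0.994, -0.0]
force: [-6.8, -0.4, -0.5]
grip_width: 0.107
grip_force: 26.6
```

```bash
python3 - <<'E'
from h import *
s=sense(); ey=np.array([-np.sin(YAW),np.cos(YAW)]); print(s["eef_pos"],(np.array(s["eef_pos"][:2])-[HX,HY])@ey,s["force"])
a=capture("scene")[100:280,210:390]; b=capture("top")[180:350,230:430]
cv2.imwrite("pics/g3.png",np.hstack([cv2.resize(a,(400,400)),cv2.resize(b,(400,400))])[:,:,::-1])
E
```

```text
[444.71188815 159.88951706  41.21122914] 122.48940162503754 [-6.83169333 -0.44471601 -0.51211476]
```

View pics/g3.png

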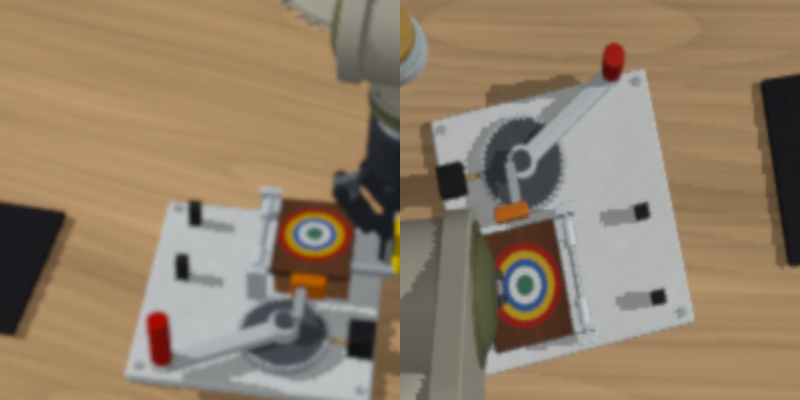

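Request:
step_arm --commands "0 0 0 0.3 0 0 0;0 0 0 0.6 0 0 0;0 0 0 0.8 0 0 0;0 0 0 0.8 0 0 0"

```text
time_s: 7.05
eef_pos: [446.3, 160.3, 36.2]
ee_rot: [0.001, -0.11, 0.994, 0.0]
force: [-13.7, -0.6, 31.9]
grip_width: 0.102
grip_force: 30.7
```

Request:
step_arm --commands "0.35 0 0 0.5 0 0 0;0.35 0 0 0.4 0 0 0;0.35 0 0 0.4 0 0 0;0.35 0 0 0.4 0 0 0;0.35 0 0 0.4 0 0 0;0.35 0 0 -2 0 0 0;0.35 0 0 -5 0 0 0;0.35 0 0 -9 0 0 0;0.35 0 0 -13 0 0 0;0.35 0 0 -13 0 0 0;0.35 0 0 -13 0 0 0"

```text
time_s: 7.97
eef_pos: [446.9, 160.1, 165.1]
ee_rot: [0.002, -0.109, 0.994, -0.0]
force: [-0.4, -0.2, -0.8]
grip_width: 0.344
grip_force: 0.0
```

```bash
python3 - <<'E'
from h import *
from scipy.optimize import least_squares
np.set_printoptions(precision=1,suppress=True)
for c in ("scene","top"):
    im=capture(c); hsv=cv2.cvtColor(im,cv2.COLOR_RGB2HSV); cv2.imwrite(f"pics/{c}4.png",im[:,:,::-1])
    for n in ("knob","lever_axis","bar"):
        r=spot_point(c,n)
        print(c,n,[(np.array(q["xy"]),round(q["score"],2),atz(c,q["xy"],42 if n=="bar" else 66)) for q in r[:2]])
im=cv2.imread("pics/scene4.png")[150:290,250:450]; im2=cv2.imread("pics/top4.png")[180:350,180:390]
cv2.imwrite("pics/g4.png",np.hstack([cv2.resize(im,(400,400)),cv2.resize(im2,(400,400))]))
s=sense(); print(s["force"],s["eef_pos"],s["time_s"])
E
```

```text
scene knob [(array([281.2, 252. ]), 0.73, array([632.1,  12. ,  66. ]))]
scene lever_axis [(array([338.2, 235.7]), 0.68, array([558.4,  94.9,  66. ]))]
scene bar [(array([390.6, 209.1]), 0.69, array([436.7, 161.7,  42. ]))]
top knob []
top lever_axis [(array([291.3, 245.1]), 0.9, array([557.6,  88.7,  66. ])), (array([316.2, 296.6]), 0.54, array([468. ,  42.6,  66. ]))]
top bar []
[-0.2 -0.8 -0.5] [445.8 160.  162.6] 8.3667
```

View pics/g4.png

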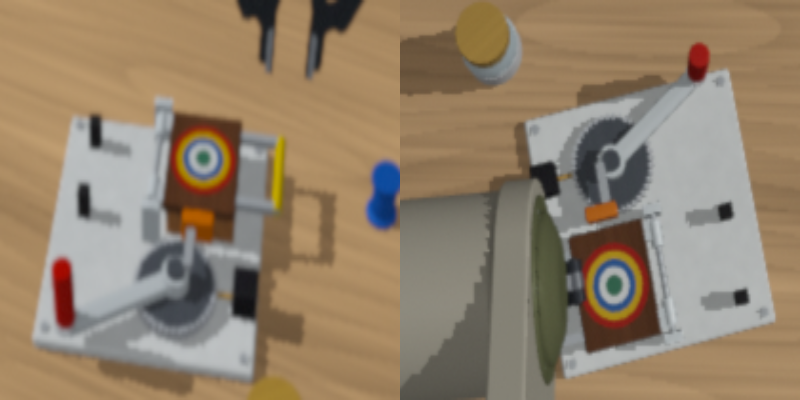

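```bash
python3 - <<'E'
from h import *
print(shift([632.3,10.8,150],0.433),sense()["joints"])
E
```

```text
([-14.96, -18.62, 1.24], [-0.001, -0.001, 1.357]) [ 9.64515896e-02  2.92501546e-01  1.76573373e+00  2.16357686e-05
  1.08478808e+00 -1.69351246e+00]
```

Request:
step_arm --commands "0.5 -3 -3.7 0 0 0 0.12;0.5 -6 -7.4 0 0 0 0.24;0.5 -9 -11.1 0 0 0 0.36;0.5 -12 -14.9 0 0 0 0.48;0.5 -15 -18.6 0 0 0 0.6;0.5 -15 -18.6 0 0 0 0.72;0.5 -15 -18.6 0.5 0 0 0.84;0.5 -15 -18.6 1.2 0 0 0.96;0.5 -15 -18.6 1.2 0 0 1.08;0.5 -15 -18.6 1.2 0 0 1.2;0.5 -15 -18.6 1.2 0 0 1.3;0.5 -15 -18.6 1.2 0 0 1.357;0.5 -15 -18.6 1.2 0 0 1.357;0.5 -15 -18.6 1.2 0 0 1.357"

```text
time_s: 9.53
eef_pos: [632.8, 11.1, 150.9]
ee_rot: [-0.0, 0.538, 0.843, -0.0]
force: [-0.4, -1.1, 0.7]
grip_width: 0.503
grip_force: 0.0
```

```bash
python3 - <<'E'
from h import *
print(shift([632.3,10.8,68],0.433),sense()["eef_pos"])
E
```

```text
([-0.01, -0.05, 8.29], [-0.001, -0.0, 0.002]) [632.81125048  11.06546909 150.86931873]
```

Request:
step_arm --commands "0.5 0 0 2.5 0 0 0;0.5 0 0 5 0 0 0;0.5 0 0 6.5 0 0 0;0.5 0 0 7.6 0 0 0;0.5 0 0 8.3 0 0 0;0.5 0 0 8.3 0 0 0;0.5 0 0 8.3 0 0 0" --newtons 40

```text
time_s: 10.12
eef_pos: [633.3, 11.0, 68.9]
ee_rot: [0.0, 0.538, 0.843, 0.0]
force: [0.3, 0.1, 0.5]
grip_width: 0.501
grip_force: 0.0
```

Request:
step_arm --commands "0 0 0 0 0 0 0;0 0 0 0 0 0 0;0 0 0 0 0 0 0;0 0 0 0 0 0 0;0 0 0 0 0 0 0;0 0 0 0 0 0 0" --newtons 40

```text
time_s: 10.62
eef_pos: [632.2, 10.4, 69.6]
ee_rot: [-0.0, 0.539, 0.843, -0.001]
force: [-9.2, -3.1, 7.5]
grip_width: 0.222
grip_force: 38.8
```

```bash
python3 - <<'E'
from h import *
a=capture("scene")[150:290,230:430]; b=capture("top")[180:350,180:390]
cv2.imwrite("pics/g5.png",np.hstack([cv2.resize(a,(400,400)),cv2.resize(b,(400,400))])[:,:,::-1])
s=sense();print(s["eef_pos"],s["force"])
R=Rm(s["ee_rot"])
c=np.array([557.7,91.3]); p0=s["eef_pos"][:2]; print(np.linalg.norm(p0-c), np.arctan2(*(p0-c)[::-1]))
phi0=-0.823; k0=110*np.array([np.cos(phi0),np.sin(phi0)])
for d in np.arange(0,37,3):
    f=phi0-np.radians(d); k=110*np.array([np.cos(f),np.sin(f)])-k0; print(d,(R.T@[*k,0]/10).round(2))
E
```

```text
[632.15785608  10.36263382  69.55532355] [-8.91340689 -4.5340602   7.38778988]
109.97649556000188 -0.8270709943891563
0 [0. 0. 0.]
3 [-0.16 -0.55  0.  ]
6 [-0.3  -1.11  0.  ]
9 [-0.4  -1.68  0.  ]
12 [-0.48 -2.25  0.01]
15 [-0.52 -2.82  0.01]
18 [-0.54 -3.4   0.01]
21 [-0.52 -3.97  0.01]
24 [-0.48 -4.55  0.01]
27 [-0.4  -5.12  0.01]
30 [-0.3  -5.69  0.01]
33 [-0.17 -6.25  0.01]
36 [-0.   -6.8   0.02]
```

View pics/g5.png

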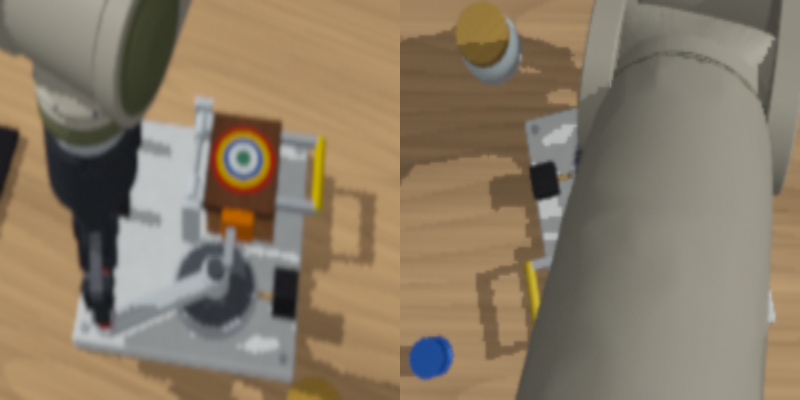

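Request:
step_arm --commands "0 -0.08 -0.28 0 0 0 0;0 -0.16 -0.55 0 0 0 0;0 -0.16 -0.55 0 0 0 0"

```text
time_s: 10.97
eef_pos: [629.4, 8.0, 69.7]
ee_rot: [0.001, 0.539, 0.842, 0.001]
force: [3.0, 6.4, 2.8]
grip_width: 0.224
grip_force: 39.1
```

Request:
step_arm --commands "0 -0.07 -0.28 0 0 0 0;0 -0.14 -0.56 0 0 0 0;0 -0.14 -0.56 0 0 0 0"

```text
time_s: 11.22
eef_pos: [624.8, 4.1, 69.7]
ee_rot: [0.001, 0.539, 0.843, 0.001]
force: [1.0, 3.7, 5.1]
grip_width: 0.22
grip_force: 39.4
```

Request:
step_arm --commands "0 -0.05 -0.28 0 0 0 0;0 -0.1 -0.57 0 0 0 0;0 -0.1 -0.57 0 0 0 0"

```text
time_s: 11.47
eef_pos: [619.7, 0.5, 69.6]
ee_rot: [0.001, 0.539, 0.843, 0.001]
force: [-1.1, 4.4, 6.9]
grip_width: 0.223
grip_force: 39.6
```

Request:
step_arm --commands "0 -0.04 -0.28 0 0 0 0;0 -0.08 -0.57 0 0 0 0;0 -0.08 -0.57 0 0 0 0"

```text
time_s: 11.72
eef_pos: [615.4, -2.3, 69.7]
ee_rot: [0.001, 0.539, 0.842, 0.001]
force: [3.2, 7.1, 4.2]
grip_width: 0.225
grip_force: 39.4
```

Request:
step_arm --commands "0 -0.02 -0.28 0 0 0 0;0 -0.04 -0.57 0 0 0 0;0 -0.04 -0.57 0 0 0 0"

```text
time_s: 11.97
eef_pos: [610.4, -5.2, 69.7]
ee_rot: [0.001, 0.539, 0.843, 0.001]
force: [2.2, 4.3, 4.9]
grip_width: 0.223
grip_force: 39.5
```

Request:
step_arm --commands "0 -0.01 -0.28 0 0 0 0;0 -0.02 -0.58 0 0 0 0;0 -0.02 -0.58 0 0 0 0"

```text
time_s: 12.22
eef_pos: [604.8, -8.0, 69.6]
ee_rot: [0.001, 0.539, 0.842, 0.001]
force: [0.3, 4.2, 5.6]
grip_width: 0.219
grip_force: 39.8
```

Request:
step_arm --commands "0 0.01 -0.28 0 0 0 0;0 0.02 -0.57 0 0 0 0;0 0.02 -0.57 0 0 0 0"

```text
time_s: 12.47
eef_pos: [600.2, -10.0, 69.7]
ee_rot: [0.002, 0.539, 0.842, 0.001]
force: [5.2, 5.2, 3.1]
grip_width: 0.22
grip_force: 39.5
```

Request:
step_arm --commands "0 0.02 -0.28 0 0 0 0;0 0.04 -0.58 0 0 0 0;0 0.04 -0.58 0 0 0 0"

```text
time_s: 12.72
eef_pos: [594.7, -12.2, 69.7]
ee_rot: [0.002, 0.539, 0.842, 0.001]
force: [3.5, 4.4, 5.1]
grip_width: 0.225
grip_force: 39.6
```

Request:
step_arm --commands "0 0.04 -0.28 0 0 0 0;0 0.08 -0.57 0 0 0 0;0 0.08 -0.57 0 0 0 0"

```text
time_s: 12.97
eef_pos: [588.8, -14.1, 69.6]
ee_rot: [0.001, 0.539, 0.842, 0.001]
force: [1.0, 3.5, 6.3]
grip_width: 0.221
grip_force: 39.9
```

```bash
python3 - <<'E'
from h import *
s=sense(); c=np.array([557.7,91.3]); p=s["eef_pos"][:2]-c; phi=np.arctan2(p[1],p[0]); print(np.linalg.norm(p),np.degrees(-.827-phi),s["force"],s["eef_pos"])
E
```

```text
109.86694197821727 26.183500044022207 [1.03518828 3.45840624 6.28006851] [588.7804898  -14.07906857  69.63146552]
```

Request:
step_arm --commands "0 0.05 -0.28 0 0 0 0;0 0.1 -0.57 0 0 0 0;0 0.1 -0.57 0 0 0 0"

```text
time_s: 13.22
eef_pos: [583.9, -15.4, 69.7]
ee_rot: [0.002, 0.539, 0.842, 0.001]
force: [5.8, 4.6, 3.0]
grip_width: 0.223
grip_force: 39.6
```

Request:
step_arm --commands "0 0.06 -0.28 0 0 0 0;0 0.13 -0.56 0 0 0 0;0 0.13 -0.56 0 0 0 0"

```text
time_s: 13.47
eef_pos: [578.1, -16.7, 69.7]
ee_rot: [0.002, 0.539, 0.842, 0.001]
force: [4.7, 4.5, 3.7]
grip_width: 0.222
grip_force: 39.7
```

Request:
step_arm --commands "0 0.09 -0.28 0 0 0 0;0 0.18 -0.58 0 0 0 0;0 0.18 -0.58 0 0 0 0;0 0.18 -0.58 0 0 0 0;0 0.18 -0.58 0 0 0 0"

```text
time_s: 13.88
eef_pos: [571.9, -17.6, 69.6]
ee_rot: [0.002, 0.539, 0.842, 0.001]
force: [1.5, 3.4, 5.9]
grip_width: 0.223
grip_force: 40.0
```

```bash
python3 - <<'E'
from h import *
s=sense(); c=np.array([557.7,91.3]); p=s["eef_pos"][:2]-c; phi=np.arctan2(p[1],p[0]); print(np.linalg.norm(p),np.degrees(-.827-phi),s["force"],s["eef_pos"])
print(Rm(s["ee_rot"]).T@np.array(s["force"]))
im=capture("scene"); b=im[140:300,180:400]; cv2.imwrite("pics/g6.png",cv2.resize(b,(800,582))[:,:,::-1])
print([ (q["xy"],q["score"],atz("scene",q["xy"],66)) for q in spot_point("scene","knob")])
E
```

```text
109.85780807726053 35.201589255746505 [1.51987336 3.37452777 5.87944369] [571.87734441 -17.63916147  69.61371735]
[ 2.41430205  2.8117328  -5.87627561]
[([281.6, 225.5], 0.88, array([573.81294067, -13.59864587,  66.        ]))]
```

View pics/g6.png

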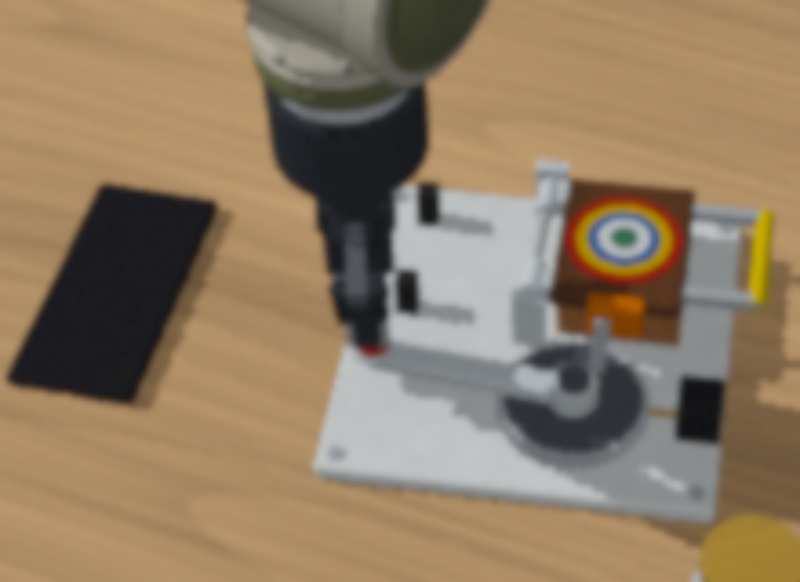

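Request:
step_arm --commands "0 0.04 -0.12 0 0 0 0;0 0.04 -0.12 0 0 0 0;0 0.04 -0.12 0 0 0 0;0 0.04 -0.12 0 0 0 0"

```text
time_s: 14.32
eef_pos: [570.8, -17.7, 69.6]
ee_rot: [0.002, 0.539, 0.842, 0.001]
force: [2.0, 2.8, 6.2]
grip_width: 0.224
grip_force: 40.0
```

```bash
python3 - <<'E'
from h import *
s=sense(); c=np.array([557.7,91.3]); p=s["eef_pos"][:2]-c; a=np.degrees(-.827-np.arctan2(p[1],p[0])); print(a,s["force"],s["grip_force"],s["grip_width"])
if 34.5<a<37.5 and s["grip_force"]>30: print(finish_job())
E
```

```text
35.76032390899945 [2.01193385 2.83465615 6.21765242] 39.952266812324524 0.22407727958442542
the job is handed in; nothing more can be done
None
```

The leaf lies flat on the bed with the coaster's rings up, and the lever is at its fourth click (measured 35.8° against a 36° seat), still gripped at 40 N. The phone, spool and jar were not touched, and the job was handed in at about 14 s.

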